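# Set out the impact sockets by size on the sale table's socket tray

## Robot

A 6-joint arm with a two-finger parallel gripper is mounted at the origin on the work surface. World frame = base frame: x ahead of the robot, y to its left, z up, the work surface at z = 0. Lengths are in m, angles in rad, forces in N, time in s.
With the tool pointing down it reaches from about 0.425 to 0.925 m from the base axis. Payload 12.5 kg.
Tool frame: the origin (TCP) lies at the very end of the fingers, on their centre line; the grasp point (between the pads) lies 19 mm behind it; z points along the fingers, x is the direction in which the jaws open and shut, and the axes are right-handed (so a half turn about z gives the same grasp; the last joint's range is limited). The gripper opens to 85 mm and grips with 20 to 120 N. Pads are 22 mm wide; open, the fingers measure 114 mm over their backs; the gripper's body (76 mm by 85 mm) begins 54 mm behind the grasp point. The pads swing forward as they close: fully open they stand 13 mm farther back than shut.
Start: joints at [1.059, 0.491, 1.559, -0, 1.092, -0.106], TCP at [0.247, 0.574, 0.198] pointing down, gripper open.
Joint ranges: [-3.1, 3.1], [-0.84, 2.19], [0.05, 2.79], [-1.13, 4.28], [0.06, 2.93], [-2.69, 2.69]. Speed limits (rad/s): [2.22, 2.22, 2.79, 3.14, 3.14, 3.14].

## Interface

Orientations are given as a 3x3 rotation matrix whose columns are the frame's x, y, z axes.
In Python, from station import arm, camera, spotter gives the robot as it stands.
- The arm moves only by the tool step_arm, never from a script. Its argument "rows" is a list that holds one entry, the list of rows, each a list of 4 numbers: the shift along the world's x, y, z in m, then the turn about the world's z in rad. A call has 1 to 12 rows; each row shifts and turns the pose as measured when the row begins; what a row does not reach is not made up. A row lasts 1/10 s, in which the tool goes at most 50 mm and 8.59 degrees, less where a joint would pass 70% of its speed; a pose out of reach is approached as far as the arm can. A call with a gripper value outside its range is refused whole. "claw" is the gripper command: -1 is shut, 1 is fully open, values between are in proportion, set as the call begins (left out, the last holds). The fingers move at their own pace and stop on an object; "newtons" is the grip in N (left out, the last holds). Time passes only in rows, so rows that do not move let the fingers close. It gives the time, the measured TCP pose, the force and the opening at its end, in the units of the state.
- arm.sense(): the state, without advancing time (a new reading comes with each control period).
- camera(name): name is "side" or "top"; returns a dict with "color" (420x560x3 uint8, red, green, blue), "K" (3x3 intrinsics, pixels), "position" and "rotation" of the camera in the world. Camera axes: x right, y up, looking along -z (the intrinsics and any distortion apply to the point x, -y, -z); pixel columns grow to the right and rows downward; lengths in m; the calibration is good to about 2 mm. A picture is of the moment at which its call begins. There is no depth.
- arm.job_done(): hands the job in, once; it reports no verdict.
Trained networks look in a picture, given as the dict that the camera call returned (one of the last four; its "shot" number tells which), for a name from the list of things; names that differ only in an ending like _2 or _b are one class to them, and where a whole thing is asked for, a point or a joint stands for the part that bears it (a point fixed in the world has none). Each returns a list of dicts, best first, with "p" (0 to 1); they miss things now and then, are a little off and sometimes report something else, mostly with a low value. They report only what shows in the picture. A call takes as long as a camera call.
- spotter.look_for(name, picture): "pixel" ([column, row] in pixels, amid what is visible of it).
- spotter.mark_of(name, picture): "pixel" ([column, row] in pixels: a listed point, or the origin of a listed thing).
The state is a dict: "clock": time; "joints": joint angles; "qvel": joint speeds; "tau": joint torques, N m; "tcp_pos": TCP position; "orientation": TCP orientation; "ft_force": force on the tool from outside, world axes, zero at the start; "ft_torque": the same for the moment, N m; "finger_gap": finger opening in m.
Only numpy, scipy, OpenCV 4.12 (cv2) and the standard library are available. Lean on these libraries where they do the work, as an engineer would, in place of code of your own. Each camera call takes 0.05 s, during which the arm holds its last target. There are 200 camera calls.

## Task

Set the four black impact sockets out for sale on the red socket tray in order of size: one upright in the middle of each rubber pad, mouth up, with the smallest on the end pad beside the ratchet and each next one larger, to the largest at the other end. Leave the ratchet and the chrome socket where they are.

Things in the scene. Friction and masses are not known exactly. Their poses are not given: they have to be found in the camera images.
- socket_xs_mid (a point): smallest of the four black impact sockets: a black steel round cylinder with an open six-sided mouth on top, 26 mm in diameter, 40 mm tall, about 110 g, standing upright on the table. The point is its centre, half-way up (20.0 mm above its flat underside); its z axis points up out of the mouth.
- socket_s_mid (a point): second smallest of the four black impact sockets: a black steel round cylinder with an open six-sided mouth on top, 36 mm in diameter, 49 mm tall, about 250 g, standing upright on the table. The point is its centre, half-way up (24.5 mm above its flat underside); its z axis points up out of the mouth.
- socket_m_mid (a point): second largest of the four black impact sockets: a black steel round cylinder with an open six-sided mouth on top, 46 mm in diameter, 58 mm tall, about 440 g, standing upright on the table. The point is its centre, half-way up (29.0 mm above its flat underside); its z axis points up out of the mouth.
- socket_l_mid (a point): largest of the four black impact sockets: a black steel round cylinder with an open six-sided mouth on top, 56 mm in diameter, 67 mm tall, about 700 g, standing upright on the table. The point is its centre, half-way up (33.5 mm above its flat underside); its z axis points up out of the mouth.
- pad_a: round grey rubber pad, 62 mm in diameter, 7 mm thick, first of four equal ones in a straight row on the red steel tray. Origin at the centre of its underside; its flat top, where a socket stands, is 7 mm above that (10 mm above the table). y points along the row from pad_d towards pad_a, z up. Neighbouring pads are 90 mm apart, centre to centre.
- pad_b: round grey rubber pad, 62 mm in diameter, 7 mm thick, second of four equal ones in a straight row on the red steel tray. Origin at the centre of its underside; its flat top, where a socket stands, is 7 mm above that (10 mm above the table). The tray is fixed and has an 8 mm high folded rim, 350 mm along the row and 94 mm across.
- pad_c: round grey rubber pad, 62 mm in diameter, 7 mm thick, third of four equal ones in a straight row on the red steel tray. Origin at the centre of its underside; its flat top, where a socket stands, is 7 mm above that (10 mm above the table). Axes as pad_a.
- pad_d: round grey rubber pad, 62 mm in diameter, 7 mm thick, last of four equal ones in a straight row on the red steel tray. Origin at the centre of its underside; its flat top, where a socket stands, is 7 mm above that (10 mm above the table). Axes as pad_a.
- ratchet_head (a point): round head (38 mm in diameter, 32 mm high) of the loose steel ratchet, 550 g, lying just past one end of the tray: about 90 mm from pad_a or from pad_d. A yellow tape measure (72 x 66 x 36 mm) lies past the other end. The point is the middle of the head, 20 mm above the table; x points along the 215 mm black and red handle.
- chrome_socket_mid (a point): bright chrome deep socket, 21 mm in diameter, 63 mm tall, 100 g, standing loose in a gap between two black sockets; not part of the set. The point is its centre, half-way up. A small wrench and an orange screwdriver lie in the other gaps, pointing away from the robot.

How it is judged:
At the end, for the whole second after the job is handed in: Counting from the pad beside the ratchet, the four pads carry the smallest, second smallest, second largest and largest black socket; each stands on its pad (height within 5 mm) within 15 mm of the pad's centre, mouth up within 7 degrees, released and at rest (((horizontal distance between ratchet_head and pad_a below 0.2 m and horizontal distance between socket_xs_mid and pad_a below 0.015 m and z of socket_xs_mid in the frame of pad_a between 0.022 and 0.032 m and horizontal distance between socket_s_mid and pad_b below 0.015 m and z of socket_s_mid in the frame of pad_b between 0.0265 and 0.0365 m and horizontal distance between socket_m_mid and pad_c below 0.015 m and z of socket_m_mid in the frame of pad_c between 0.031 and 0.041 m and horizontal distance between socket_l_mid and pad_d below 0.015 m and z of socket_l_mid in the frame of pad_d between 0.0355 and 0.0455 m) or (horizontal distance between ratchet_head and pad_d below 0.2 m and horizontal distance between socket_xs_mid and pad_d below 0.015 m and z of socket_xs_mid in the frame of pad_d between 0.022 and 0.032 m and horizontal distance between socket_s_mid and pad_c below 0.015 m and z of socket_s_mid in the frame of pad_c between 0.0265 and 0.0365 m and horizontal distance between socket_m_mid and pad_b below 0.015 m and z of socket_m_mid in the frame of pad_b between 0.031 and 0.041 m and horizontal distance between socket_l_mid and pad_a below 0.015 m and z of socket_l_mid in the frame of pad_a between 0.0355 and 0.0455 m)) and angle between each of socket_xs_mid, socket_s_mid, socket_m_mid, socket_l_mid's own z axis and vertical below 0.12 rad and linear speed of each of socket_xs, socket_s, socket_m, socket_l below 0.02 m/s); the robot touches nothing.
It fails at once if the ratchet is moved by more than 25 mm (distance of ratchet_head from where it was at the start of the episode above 0.025 m).
It fails at once if the chrome socket is moved by more than 25 mm or knocked over (distance of chrome_socket_mid from where it was at the start of the episode above 0.025 m).
It also fails if it takes over 93 s, if anything falls off the work surface, if the arm or the gripper's body presses on something with over 40 N, if the wrist force passes 120 N, or if a joint passes its speed limit or range.

## Working session

There is one attempt and no reset: what is moved stays moved. The work goes in short steps, Python scripts to look and compute and a tool call to move; the robot and the scene stay as the last step left them, time stands still between calls to the robot, and variables do not carry over. Pictures are saved under pics/ and viewed, on a budget of 14 in all, crops included, one or two more only if the job needs it, and the job is handed in when it is done.

Besides the shell and the picture viewer there is one more tool, called after "Call:" as a command line: name --argument value ..., lists and objects as JSON in quotes. step_arm: Moves the arm, as the interface text tells. Its arguments: {"type":"object","properties":{"rows":{"type":"array","items":{"type":"array","items":{"type":"array","items":{"type":"number"}}}},"claw":{"type":"number"},"newtons":{"type":"number"}},"required":["rows"]}

```bash
mkdir -p pics
cat > h.py <<'E'
import numpy as np, cv2
from station import arm, camera, spotter
def ray(c,px):
    d=np.linalg.inv(c["K"])@np.array([px[0],px[1],1.]); d=np.array([d[0],-d[1],-d[2]])
    return np.asarray(c["rotation"])@d
def onz(c,px,z):
    d=ray(c,px);p=np.asarray(c["position"]);return p+d*(z-p[2])/d[2]
def proj(c,P):
    q=np.asarray(c["rotation"]).T@(np.asarray(P)-c["position"]);q=np.array([q[0],-q[1],-q[2]]);q=c["K"]@q;return q[:2]/q[2]
def save(c,n): cv2.imwrite("pics/"+n+".png",c["color"][:,:,::-1])
Z=dict(socket_xs_mid=.02,socket_s_mid=.0245,socket_m_mid=.029,socket_l_mid=.0335,pad_a=.003,pad_b=.003,pad_c=.003,pad_d=.003,ratchet_head=.02,chrome_socket_mid=.0315)
E
python3 - <<'E'
from h import *
print(arm.sense())
for v in("top","side"):
    c=camera(v);save(c,v+"0");print(v,c["position"],c["K"].tolist() if hasattr(c["K"],'tolist') else c["K"],[k for k in c])
    for n,z in Z.items():
        print(n,[(round(r["p"],2),np.round(r["pixel"]).tolist(),onz(c,r["pixel"],z)[:2].round(4).tolist()) for r in spotter.mark_of(n,c)[:5]])
E
```

```text
{'clock': 0.0, 'joints': array([ 1.05937185e+00,  4.91550271e-01,  1.55945390e+00,  1.85933867e-05,
        1.09165758e+00, -1.05602708e-01]), 'qvel': array([ 0.00033142, -0.00043838,  0.00313691,  0.00067489,  0.00014909,
       -0.00021763]), 'tau': array([-1.63614935e-03, -6.18430638e+01, -2.61594915e+01, -1.72552936e-04,
        3.95554671e-03, -4.54814810e-06]), 'tcp_pos': array([0.24658594, 0.57402562, 0.19753198]), 'orientation': array([[ 3.94781513e-01,  9.18774873e-01, -5.37625381e-04],
       [ 9.18774418e-01, -3.94781858e-01, -9.24228014e-04],
       [-1.06140222e-03, -1.29088312e-04, -9.99999428e-01]]), 'ft_force': array([0.2778834 , 0.15942046, 0.36200051]), 'ft_torque': array([-9.05904467e-03,  9.07479562e-05, -3.85237844e-02]), 'finger_gap': 0.08521016381828708}
top [0.41753636 0.01900143 0.85627802] [[492.83989597257573, 0.0, 279.99690467348546], [0.0, 492.83989597257573, 211.29636066744865], [0.0, 0.0, 1.0]] ['color', 'K', 'position', 'rotation', 'shot']
socket_xs_mid []
socket_s_mid [(0.8, [316.0, 274.0], [0.455, -0.0792]), (0.31, [165.0, 250.0], [0.4983, 0.1742])]

[... 1708 characters left out ...]
0.6354, 0.0361])]
pad_b [(0.97, [215.0, 301.0], [0.6251, 0.2213]), (0.89, [229.0, 261.0], [0.632, 0.1336]), (0.79, [252.0, 194.0], [0.6502, -0.0552]), (0.69, [244.0, 224.0], [0.6354, 0.0361])]
pad_c [(0.97, [215.0, 301.0], [0.6251, 0.2213]), (0.89, [229.0, 261.0], [0.632, 0.1336]), (0.79, [252.0, 194.0], [0.6502, -0.0552]), (0.69, [244.0, 224.0], [0.6354, 0.0361])]
pad_d [(0.97, [215.0, 301.0], [0.6251, 0.2213]), (0.89, [229.0, 261.0], [0.632, 0.1336]), (0.79, [252.0, 194.0], [0.6502, -0.0552]), (0.69, [244.0, 224.0], [0.6354, 0.0361])]
ratchet_head [(0.77, [193.0, 348.0], [0.6216, 0.3187]), (0.57, [297.0, 287.0], [0.4892, 0.1668])]
chrome_socket_mid [(0.72, [294.0, 284.0], [0.4933, 0.169])]
```

View pics/top0.png

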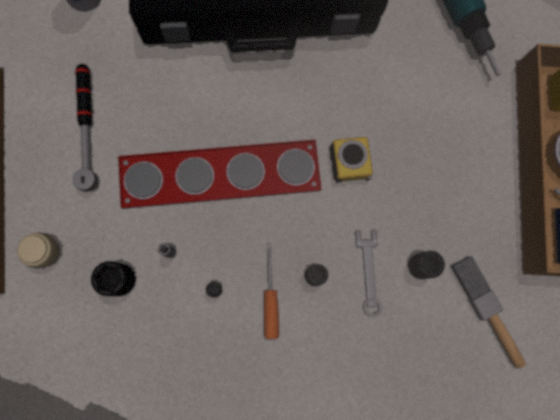

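View pics/side0.png

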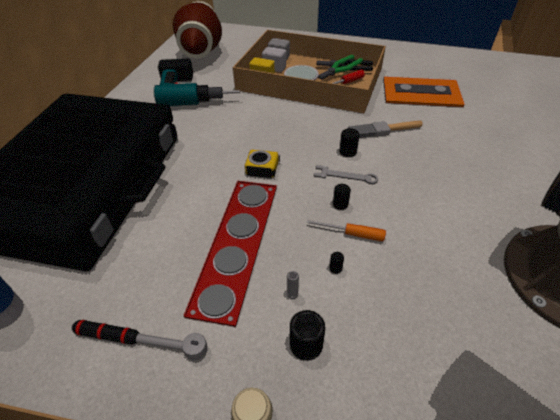

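The top view shows pads at (143,180), (195,175), (245,171) and (295,167), with the ratchet head at (85,179) on the left (+y) end. Black sockets are at L (113,280), XS (214,289), S (316,274) and M (425,265), and the chrome one is at (168,250). The side view agrees. Next I refine the positions by fitting silhouettes.

```bash
cat >> h.py <<'E'
from scipy.optimize import minimize
def cyl(c,x,y,r,z0,z1):
    t=np.linspace(0,2*np.pi,40)
    P=np.array([proj(c,[x+r*np.cos(a),y+r*np.sin(a),z]) for z in(z0,z1) for a in t])
    h=cv2.convexHull((P*16).astype(np.int32)); m=np.zeros(c["color"].shape[:2],np.uint8)
    cv2.fillConvexPoly(m,h,255,cv2.LINE_AA,4); return m/255.
def fitcyl(c,x,y,r,z0,z1,thr):
    g=cv2.cvtColor(c["color"],cv2.COLOR_RGB2GRAY).astype(float)
    M=(cyl(c,x,y,r+.015,z0,z1)>0)
    dark=np.where(M,g<thr,0).astype(float)
    f=lambda p:1-(np.minimum(m:=cyl(c,p[0],p[1],r,z0,z1),dark)).sum()/np.maximum(m,dark).sum()
    b=minimize(f,[x,y],method="Nelder-Mead",options=dict(initial_simplex=[[x-.006,y-.006],[x+.008,y],[x,y+.008]],xatol=2e-4))
    return b.x.round(4).tolist(),round(1-b.fun,2)
R=dict(xs=(.013,.04),s=(.018,.049),m=(.023,.058),l=(.028,.067))
def pads(c):
    h=cv2.cvtColor(c["color"],cv2.COLOR_RGB2HSV);red=(((h[...,0]<10)|(h[...,0]>170))&(h[...,1]>150)&(h[...,2]>50)).astype(np.uint8)
    n,l,s,_=cv2.connectedComponentsWithStats(red);k=1+np.argmax(s[1:,4]);m=(l==k).astype(np.uint8)
    cs,hi=cv2.findContours(m,cv2.RETR_CCOMP,cv2.CHAIN_APPROX_NONE)
    return [(onz(c,cv2.fitEllipse(q)[0],.009)[:2].round(4).tolist(),np.round(cv2.fitEllipse(q)[1],1).tolist()) for q,a in zip(cs,hi[0]) if a[3]>=0 and cv2.contourArea(q)>300]
E
python3 - <<'E'
from h import *
G=dict(xs=(.438,.096),s=(.454,-.08),m=(.465,-.268),l=(.4496,.258))
for v in("top","side"):
    c=camera(v);print(v,*pads(c),sep="\n")
    for n,(x,y) in G.items():
        for thr in(50,70): print(n,thr,fitcyl(c,x,y,R[n][0],0,R[n][1],thr))
E
```

```text
top
([0.6232, 0.2178], [40.0, 42.4])
([0.6307, 0.1287], [39.9, 41.9])
([0.6385, 0.0395], [40.4, 41.8])
xs 50 ([0.4326, 0.09], np.float64(0.62))
xs 70 ([0.4338, 0.0925], np.float64(0.78))
s 50 ([0.4544, -0.076], np.float64(0.59))
s 70 ([0.4542, -0.0772], np.float64(0.83))
m 50 ([0.4686, -0.2619], np.float64(0.76))
m 70 ([0.468, -0.2635], np.float64(0.82))
l 50 ([0.452, 0.2511], np.float64(0.85))
l 70 ([0.4524, 0.2525], np.float64(0.91))
side
([0.6215, 0.2245], [34.8, 40.8])
([0.6289, 0.1354], [30.5, 36.9])
([0.6365, 0.0461], [27.0, 34.1])
([0.6455, -0.044], [25.0, 32.3])
xs 50 ([0.4311, 0.0933], np.float64(0.72))
xs 70 ([0.4316, 0.0928], np.float64(0.77))
s 50 ([0.4537, -0.0789], np.float64(0.77))
s 70 ([0.453, -0.0785], np.float64(0.79))
m 50 ([0.4641, -0.2645], np.float64(0.78))
m 70 ([0.4645, -0.2637], np.float64(0.8))
l 50 ([0.4513, 0.2544], np.float64(0.87))
l 70 ([0.4513, 0.2548], np.float64(0.9))
```

Pads counted from the ratchet: (.623,.2195), (.630,.130), (.638,.041), (.6455,-.048). I'll do the largest socket first, on the far pad, with the jaws across the row.

Call:
step_arm --rows '[[[0.0256,-0.04,0,-0.135],[0.0256,-0.04,0,-0.135],[0.0256,-0.04,0,-0.135],[0.0256,-0.04,0,-0.135],[0.0256,-0.04,0,-0.135],[0.0256,-0.04,0,-0.135],[0.0256,-0.04,0,-0.135],[0.0256,-0.04,0,-0.135],[0,0,0,0]]]' --claw 1 --newtons 60

```text
clock: 2.1
tcp_pos: [0.4564, 0.2426, 0.1984]
orientation: [[0.999, 0.044, 0.004], [0.044, -0.999, 0.001], [0.004, -0.001, -1.0]]
ft_force: [-0.3, -0.2, 0.0]
finger_gap: 0.0857
```

Call:
step_arm --rows '[[[-0.005,0.011,0,0.04],[0,0,-0.04,0],[0,0,-0.04,0],[0,0,-0.03,0],[0,0,0,0]]]'

```text
clock: 2.6
tcp_pos: [0.4494, 0.2593, 0.087]
orientation: [[0.995, 0.1, 0.009], [0.1, -0.995, 0.004], [0.009, -0.003, -1.0]]
ft_force: [0.1, -0.1, 0.4]
finger_gap: 0.0854
```

Call:
step_arm --rows '[[[0.002,-0.006,0,0],[0,0,0,0],[0,0,-0.03,0],[0,0,-0.02,0],[0,0,-0.01,0],[0,0,0,0]]]'

```text
clock: 3.2
tcp_pos: [0.4541, 0.2578, 0.0334]
orientation: [[0.994, 0.11, 0.02], [0.11, -0.994, 0.009], [0.021, -0.007, -1.0]]
ft_force: [0.8, 0.1, -0.0]
finger_gap: 0.0853
```

Run:
```python
from h import *
a=camera("top");b=camera("side");cv2.imwrite("pics/g1.png",np.hstack([cv2.resize(a["color"][180:380,30:230],(400,400)),cv2.resize(b["color"][220:420,200:400],(400,400))])[:,:,::-1])
```

```text
(no output)
```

View pics/g1.png

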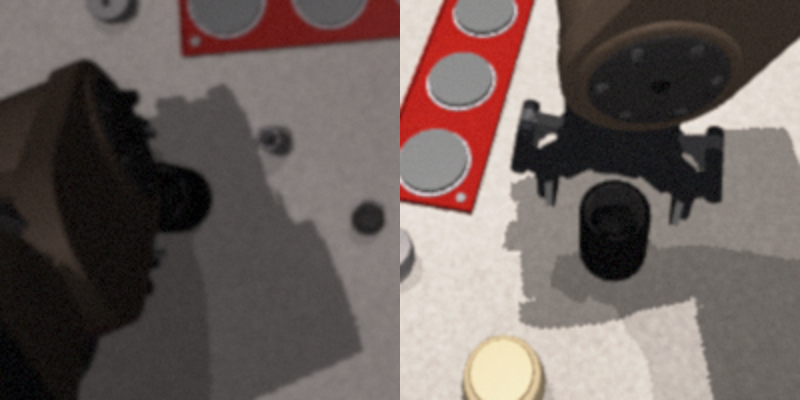

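Run:
```python
from h import *
s=arm.sense();print(s["tcp_pos"],s["joints"],s["clock"])
for v in("side","top"):
    c=camera(v);q=proj(c,s["tcp_pos"]);o=(400,0) if v=="side" else (0,0);off=(200,220) if v=="side" else (30,180)
    print(v,"tcp in crop",(q-off)*2+o)
    for z in(0,.067):print("socket",z,(proj(c,[.4518,.2535,z])-off)*2+o)
    print(fitcyl(c,.452,.2535,.028,0,.067,50))
```

```text
[0.4545317  0.25795083 0.03433226] [3.89428677e-01 5.76413088e-01 1.97797938e+00 1.10053349e-03
 5.63660897e-01 2.78853713e-01] 3.3
side tcp in crop [607.36107217 230.56574903]
socket 0 [610.75279329 245.4070595 ]
socket 0.067 [613.29398643 206.74079898]
([0.4508, 0.2532], np.float64(0.73))
top tcp in crop [162.46482283 194.12533605]
socket 0 [179.48349303 198.94124598]
socket 0.067 [155.85776881 195.84634663]
([0.4532, 0.2694], np.float64(0.69))
```

Call:
step_arm --rows '[[[-0.002,-0.004,-0.006,0],[0,0,0,0],[0,0,0,0]]]'

```text
clock: 3.7
tcp_pos: [0.453, 0.2537, 0.0294]
orientation: [[0.994, 0.109, 0.024], [0.109, -0.994, 0.01], [0.025, -0.008, -1.0]]
ft_force: [0.0, -0.3, -1.1]
finger_gap: 0.0853
```

Call:
step_arm --rows '[[[0,0,0,0],[0,0,0,0],[0,0,0,0],[0,0,0,0],[0,0,0,0],[0,0,0,0],[0,0,0,0],[0,0,0,0]]]' --claw -1 --newtons 70

```text
clock: 4.5
tcp_pos: [0.459, 0.258, 0.0504]
orientation: [[0.992, 0.112, 0.051], [0.111, -0.994, 0.022], [0.053, -0.016, -0.998]]
ft_force: [-0.3, -0.7, -0.7]
finger_gap: -0.0004
```

Run:
```python
from h import *
s=arm.sense();print(s["tcp_pos"],s["joints"],s["clock"],s["tau"],s["qvel"])
a=camera("top");b=camera("side");cv2.imwrite("pics/g2.png",np.hstack([cv2.resize(a["color"][180:380,30:230],(400,400)),cv2.resize(b["color"][220:420,200:400],(400,400))])[:,:,::-1])
s=arm.sense();print(s["tcp_pos"],s["joints"],s["clock"],s["tau"],s["qvel"])
```

```text
[0.45902312 0.25804509 0.05036494] [0.38581887 0.54456919 1.9807306  0.0028537  0.56077702 0.27184461] 4.5 [ 3.90889391e-02 -5.58012199e+01 -1.58451855e+01  1.49771845e-02
 -9.14932927e-02 -2.50199788e-03] [ 0.00294492 -0.03708883 -0.00895999  0.00101435  0.01586485  0.00062273]
[0.45881274 0.25786555 0.04935003] [0.38566464 0.54640792 1.98102954 0.00281336 0.56011313 0.27189588] 4.6 [ 1.27593228e-01 -5.60133684e+01 -1.56586325e+01  1.02189204e-02
 -9.52965533e-02 -1.31699464e-03] [-0.00163312  0.02487358  0.00685235 -0.00061233 -0.0048357   0.00161439]
```

View pics/g2.png

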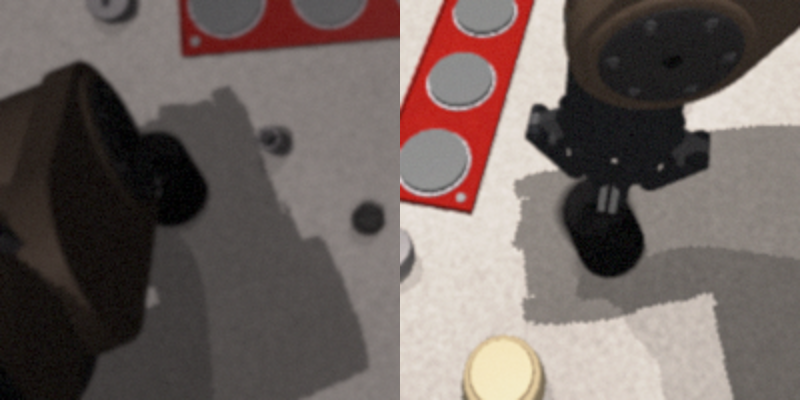

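The fingers slipped off the rim and shut over the mouth, and the socket is leaning. I'll rise carefully, look again, then grasp lower.

Call:
step_arm --rows '[[[0,0,0.01,0],[0,0,0.01,0],[0,0,0.015,0],[0,0,0.02,0],[0,0,0.03,0],[0,0,0.03,0],[0,0,0,0]]]'

```text
clock: 5.3
tcp_pos: [0.4577, 0.2572, 0.1697]
orientation: [[0.993, 0.111, 0.045], [0.11, -0.994, 0.02], [0.046, -0.015, -0.999]]
ft_force: [0.1, 0.7, -0.4]
finger_gap: -0.0003
```

Run:
```python
from h import *
a=camera("top");b=camera("side");cv2.imwrite("pics/g3.png",np.hstack([cv2.resize(a["color"][180:380,30:230],(400,400)),cv2.resize(b["color"][220:420,200:400],(400,400))])[:,:,::-1])
print(fitcyl(b,.452,.2535,.028,0,.067,50))
s=arm.sense();print(s["orientation"].round(3),s["tcp_pos"])
```

```text
([0.4514, 0.2548], np.float64(0.87))
[[ 0.993  0.111  0.041]
 [ 0.11  -0.994  0.018]
 [ 0.042 -0.013 -0.999]] [0.45647636 0.25659482 0.16662417]
```

View pics/g3.png

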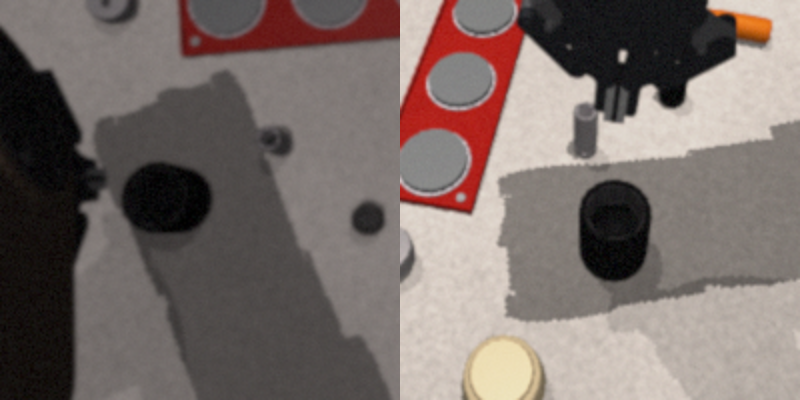

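The socket is upright again at (.4514,.2548): side crop mouth (615,215). Regrasping lower.

Call:
step_arm --rows '[[[-0.002,-0.001,0,0],[-0.002,-0.001,0,0],[-0.001,0,0,0],[0,0,0,0],[0,0,0,0],[0,0,-0.03,0],[0,0,-0.03,0],[0,0,-0.02,0],[0,0,0,0]]]' --claw 1

```text
clock: 6.3
tcp_pos: [0.4501, 0.254, 0.0813]
orientation: [[0.993, 0.111, 0.037], [0.11, -0.994, 0.016], [0.038, -0.012, -0.999]]
ft_force: [-0.8, -0.6, 0.3]
finger_gap: 0.0856
```

Call:
step_arm --rows '[[[0,0,-0.02,0],[0,0,-0.02,0],[0,0,-0.02,0],[0,0,-0.01,0],[0,0,0,0],[0,0,0,0]]]'

```text
clock: 6.9
tcp_pos: [0.4529, 0.2552, 0.0135]
orientation: [[0.993, 0.111, 0.041], [0.11, -0.994, 0.018], [0.043, -0.014, -0.999]]
ft_force: [0.8, 1.1, 0.5]
finger_gap: 0.0855
```

Call:
step_arm --rows '[[[0,0,-0.003,0],[0,0,0,0],[0,0,0,0],[0,0,0,0],[0,0,0,0],[0,0,0,0],[0,0,0,0]]]' --claw -1 --newtons 80

```text
clock: 7.6
tcp_pos: [0.4529, 0.2553, 0.013]
orientation: [[0.993, 0.111, 0.043], [0.111, -0.994, 0.019], [0.044, -0.014, -0.999]]
ft_force: [-0.3, -0.3, -3.1]
finger_gap: 0.0536
```

Call:
step_arm --rows '[[[0,0,0.02,0],[0,0,0.03,0],[0,0,0.03,0],[0,0,0.03,0],[0,0,0,0]]]'

```text
clock: 8.1
tcp_pos: [0.4511, 0.2545, 0.1245]
orientation: [[0.993, 0.111, 0.037], [0.11, -0.994, 0.017], [0.039, -0.012, -0.999]]
ft_force: [0.1, 0.4, -7.3]
finger_gap: 0.0537
```

Held: the wrist reads 7.3 N down, which matches 700 g. Moving to the far pad.

Call:
step_arm --rows '[[[0.024,-0.037,0,0],[0.024,-0.037,0,0],[0.024,-0.037,0,0],[0.024,-0.037,0,0],[0.024,-0.037,0,0],[0.024,-0.037,0,0],[0.024,-0.037,0,0],[0.012,-0.02,0,0],[0,0,0,0],[0,0,0,0]]]'

```text
clock: 9.1
tcp_pos: [0.6299, -0.0369, 0.1063]
orientation: [[0.993, 0.113, 0.02], [0.113, -0.993, 0.018], [0.022, -0.015, -1.0]]
ft_force: [-1.0, 0.0, -6.1]
finger_gap: 0.0534
```

Run:
```python
from h import *
a=camera("top");b=camera("side");cv2.imwrite("pics/g4.png",np.hstack([cv2.resize(a["color"][80:280,160:360],(400,400)),cv2.resize(b["color"][100:300,150:350],(400,400))])[:,:,::-1])
s=arm.sense();print(s["orientation"].round(3),s["tcp_pos"]); p=s["tcp_pos"]-s["orientation"][:,2]*.0255
print(p,pads(b))
```

```text
[[ 0.993  0.114  0.02 ]
 [ 0.114 -0.993  0.018]
 [ 0.022 -0.015 -1.   ]] [ 0.62982464 -0.03598435  0.10697015]
[ 0.62930464 -0.0364373   0.13246083] [([0.6215, 0.2245], [34.8, 40.8]), ([0.6289, 0.1354], [30.5, 36.9]), ([0.6365, 0.0463], [26.9, 34.1]), ([0.6453, -0.0437], [24.8, 32.4])]
```

View pics/g4.png

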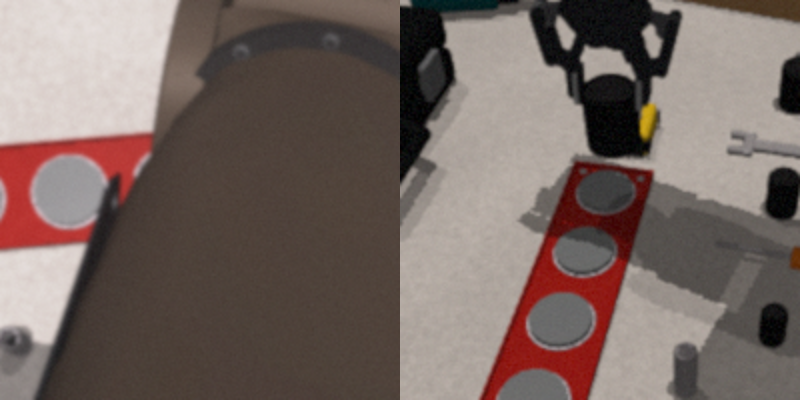

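Socket L is held upright above the tray (side crop (610,115)). Next I align it over the pad and lower.

Call:
step_arm --rows '[[[0.008,-0.006,0,0],[0.008,-0.006,0,0],[0,0,-0.02,0],[0,0,-0.02,0],[0,0,-0.015,0],[0,0,0,0]]]'

```text
clock: 9.8
tcp_pos: [0.6491, -0.0464, 0.0511]
orientation: [[0.993, 0.119, 0.024], [0.119, -0.993, 0.017], [0.026, -0.014, -1.0]]
ft_force: [-0.3, 1.1, -5.9]
finger_gap: 0.0533
```

Call:
step_arm --rows '[[[-0.003,-0.001,-0.01,0],[0,0,-0.01,0],[0,0,-0.004,0],[0,0,0,0]]]'

```text
clock: 10.2
tcp_pos: [0.6469, -0.0475, 0.0266]
orientation: [[0.992, 0.12, 0.026], [0.119, -0.993, 0.017], [0.028, -0.014, -1.0]]
ft_force: [0.8, 0.3, -6.0]
finger_gap: 0.0531
```

Call:
step_arm --rows '[[[0,0,-0.003,0],[0,0,-0.001,0],[0,0,0,0]]]'

```text
clock: 10.5
tcp_pos: [0.6474, -0.0476, 0.0237]
orientation: [[0.992, 0.12, 0.028], [0.12, -0.993, 0.016], [0.029, -0.013, -0.999]]
ft_force: [0.2, 0.2, -6.5]
finger_gap: 0.0536
```

Call:
step_arm --rows '[[[0,0,-0.002,0],[0,0,-0.001,0],[0,0,0,0]]]'

```text
clock: 10.8
tcp_pos: [0.6478, -0.0479, 0.0237]
orientation: [[0.992, 0.12, 0.03], [0.12, -0.993, 0.016], [0.031, -0.012, -0.999]]
ft_force: [0.3, 0.0, -7.0]
finger_gap: 0.0532
```

Call:
step_arm --rows '[[[-0.001,0,-0.004,0],[-0.001,0,-0.003,0],[0,0,0,0]]]'

```text
clock: 11.1
tcp_pos: [0.6483, -0.0482, 0.024]
orientation: [[0.992, 0.12, 0.039], [0.12, -0.993, 0.014], [0.04, -0.01, -0.999]]
ft_force: [-0.9, -0.0, -7.4]
finger_gap: 0.0534
```

Lower commands no longer sink the tool, so the socket is on the pad. Releasing.

Call:
step_arm --rows '[[[0,0,0,0],[0,0,0,0],[0,0,0,0],[0,0,0,0],[0,0,0,0],[0,0,0.02,0],[0,0,0.03,0],[0,0,0.04,0],[0,0,0.03,0],[0,0,0,0]]]' --claw 1

```text
clock: 12.1
tcp_pos: [0.6489, -0.0483, 0.1468]
orientation: [[0.992, 0.12, 0.039], [0.12, -0.993, 0.014], [0.04, -0.01, -0.999]]
ft_force: [1.0, -0.3, -0.2]
finger_gap: 0.0852
```

Run:
```python
from h import *
b=camera("side");cv2.imwrite("pics/g5.png",cv2.resize(b["color"][80:240,150:450],(750,400))[:,:,::-1])
for t in(45,60):print(fitcyl(b,.646,-.048,.028,.01,.077,t))
print([fitcyl(b,.466,-.2635,.023,0,.058,t) for t in(50,70)])
```

```text
([0.643, -0.0459], np.float64(0.68))
([0.6422, -0.0428], np.float64(0.69))
[([0.4643, -0.2661], np.float64(0.77)), ([0.4645, -0.2639], np.float64(0.79))]
```

View pics/g5.png

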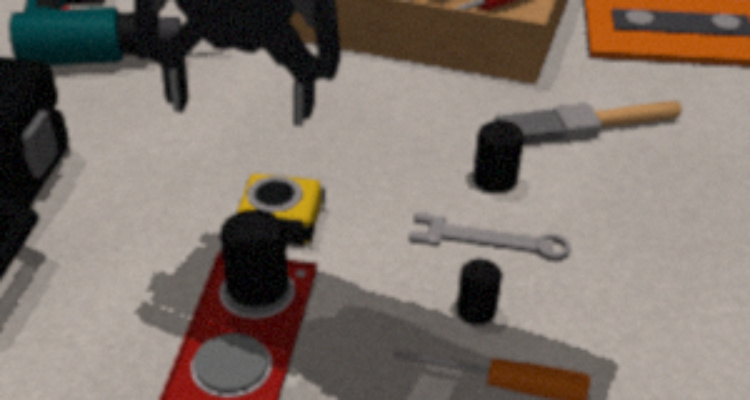

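L stands centred on its pad (crop (255,260)). Next is M.

Call:
step_arm --rows '[[[-0.025,-0.03,0,0],[-0.025,-0.03,0,0],[-0.025,-0.03,0,0],[-0.025,-0.03,0,0],[-0.025,-0.03,0,0],[-0.025,-0.03,0,0],[-0.025,-0.025,0,0],[0,0,0,0],[0,0,0,0]]]'

```text
clock: 13.05
tcp_pos: [0.4621, -0.2569, 0.134]
orientation: [[0.992, 0.122, 0.024], [0.121, -0.992, 0.022], [0.027, -0.019, -0.999]]
ft_force: [0.3, 0.3, 0.1]
finger_gap: 0.0856
```

Call:
step_arm --rows '[[[0.002,-0.006,0,0],[0,0,-0.025,0],[0,0,-0.025,0],[0,0,-0.015,0],[0,0,0,0],[0,0,0,0]]]'

```text
clock: 13.65
tcp_pos: [0.4683, -0.2609, 0.0653]
orientation: [[0.992, 0.128, 0.024], [0.127, -0.992, 0.022], [0.027, -0.019, -0.999]]
ft_force: [0.1, -0.0, 0.6]
finger_gap: 0.0853
```

Call:
step_arm --rows '[[[-0.003,-0.003,0,0],[0,0,-0.02,0],[0,0,-0.02,0],[0,0,-0.012,0],[0,0,0,0],[0,0,0,0]]]'

```text
clock: 14.25
tcp_pos: [0.468, -0.2657, 0.0164]
orientation: [[0.991, 0.13, 0.031], [0.129, -0.991, 0.017], [0.033, -0.013, -0.999]]
ft_force: [-0.4, -0.0, 0.7]
finger_gap: 0.0853
```

Call:
step_arm --rows '[[[-0.002,0.001,-0.005,0],[0,0,0,0],[0,0,0,0],[0,0,0,0],[0,0,0,0],[0,0,0,0],[0,0,0,0],[0,0,0,0]]]' --claw -1

```text
clock: 15.05
tcp_pos: [0.4667, -0.2653, 0.0137]
orientation: [[0.991, 0.13, 0.034], [0.13, -0.991, 0.015], [0.035, -0.011, -0.999]]
ft_force: [-0.4, 0.4, -0.5]
finger_gap: 0.0429
```

Call:
step_arm --rows '[[[0,0,0.02,0],[0,0,0.03,0],[0,0,0.04,0],[0,0,0.04,0],[0,0,0,0]]]'

```text
clock: 15.55
tcp_pos: [0.4651, -0.264, 0.1461]
orientation: [[0.991, 0.13, 0.029], [0.13, -0.991, 0.019], [0.031, -0.015, -0.999]]
ft_force: [0.1, 0.7, -4.5]
finger_gap: 0.0423
```

Call:
step_arm --rows '[[[0.021,0.038,0,0],[0.021,0.038,0,0],[0.021,0.038,0,0],[0.021,0.038,0,0],[0.021,0.038,0,0],[0.021,0.038,0,0],[0.021,0.038,0,0],[0.015,0.025,0,0],[0,0,0,0],[0,0,0,0]]]'

```text
clock: 16.55
tcp_pos: [0.6275, 0.0397, 0.1357]
orientation: [[0.992, 0.127, 0.018], [0.126, -0.992, 0.02], [0.021, -0.017, -1.0]]
ft_force: [0.2, -0.2, -4.0]
finger_gap: 0.0426
```

Call:
step_arm --rows '[[[0.008,0,0,0],[0,0,0,0],[0,0,-0.03,0],[0,0,-0.03,0],[0,0,-0.02,0],[0,0,0,0],[0,0,0,0]]]'

```text
clock: 17.25
tcp_pos: [0.6354, 0.0334, 0.0534]
orientation: [[0.993, 0.119, 0.019], [0.119, -0.993, 0.019], [0.021, -0.017, -1.0]]
ft_force: [0.2, 0.4, -3.6]
finger_gap: 0.0428
```

Call:
step_arm --rows '[[[0.002,0.008,0,0],[0,0,0,0],[0,0,-0.012,0],[0,0,-0.01,0],[0,0,0,0],[0,0,0,0]]]'

```text
clock: 17.85
tcp_pos: [0.6392, 0.0417, 0.0333]
orientation: [[0.993, 0.119, 0.024], [0.119, -0.993, 0.019], [0.026, -0.016, -1.0]]
ft_force: [-0.2, 0.6, -4.6]
finger_gap: 0.0426
```

Call:
step_arm --rows '[[[0,0,-0.006,0],[0,0,-0.004,0],[0,0,-0.002,0],[0,0,0,0]]]'

```text
clock: 18.25
tcp_pos: [0.6399, 0.0417, 0.0238]
orientation: [[0.993, 0.119, 0.027], [0.119, -0.993, 0.019], [0.029, -0.015, -0.999]]
ft_force: [-0.6, -0.7, -4.2]
finger_gap: 0.0425
```

Call:
step_arm --rows '[[[-0.001,0,-0.003,0],[0,0,-0.002,0],[0,0,0,0]]]'

```text
clock: 18.55
tcp_pos: [0.6405, 0.0418, 0.024]
orientation: [[0.992, 0.119, 0.032], [0.119, -0.993, 0.019], [0.034, -0.015, -0.999]]
ft_force: [0.1, 0.4, -4.2]
finger_gap: 0.0425
```

On the pad. Release, rise, then on to S at (.4537,-.0785).

Call:
step_arm --rows '[[[0,0,0,0],[0,0,0,0],[0,0,0,0],[0,0,0,0],[0,0,0,0],[0,0,0.02,0],[0,0,0.03,0],[0,0,0.04,0],[0,0,0.03,0],[0,0,0,0]]]' --claw 1

```text
clock: 19.55
tcp_pos: [0.6403, 0.0416, 0.146]
orientation: [[0.992, 0.119, 0.031], [0.118, -0.993, 0.019], [0.033, -0.015, -0.999]]
ft_force: [0.5, 0.1, -0.8]
finger_gap: 0.0855
```

Call:
step_arm --rows '[[[-0.03,-0.02,0,0],[-0.03,-0.02,0,0],[-0.03,-0.02,0,0],[-0.03,-0.02,0,0],[-0.03,-0.02,0,0],[-0.025,-0.015,0,0],[0,0,0,0],[0,0,0,0]]]'

```text
clock: 20.35
tcp_pos: [0.4572, -0.0756, 0.1422]
orientation: [[0.992, 0.12, 0.029], [0.119, -0.993, 0.02], [0.031, -0.016, -0.999]]
ft_force: [0.5, 0.7, 0.1]
finger_gap: 0.0855
```

Run:
```python
from h import *
b=camera("side");cv2.imwrite("pics/g6.png",cv2.resize(b["color"][120:320,170:420],(750,600))[:,:,::-1])
for t in(45,60):print(fitcyl(b,.638,.041,.023,.01,.068,t),fitcyl(b,.453,-.0785,.018,0,.049,t))
```

```text
([0.6415, 0.0402], np.float64(0.75)) ([0.4515, -0.0763], np.float64(0.77))
([0.6416, 0.0407], np.float64(0.64)) ([0.4514, -0.0763], np.float64(0.8))
```

View pics/g6.png

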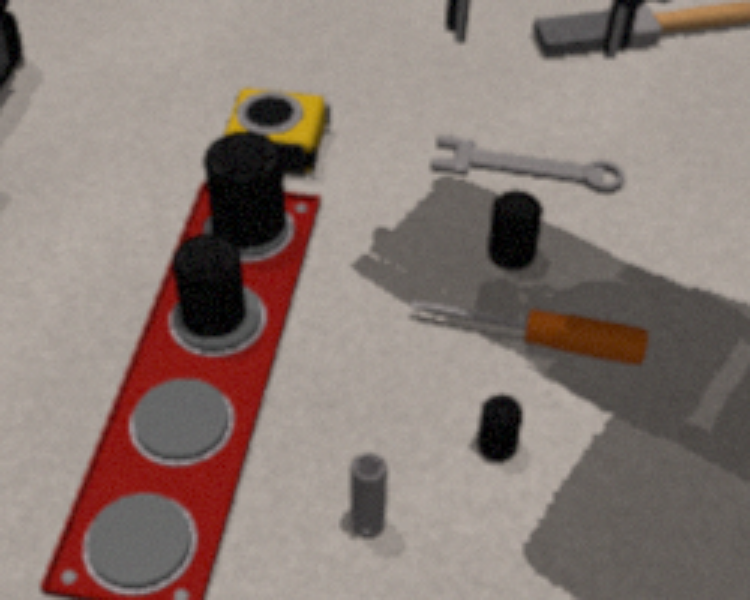

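M is centred within a few mm: base at (213,315) against pad (217,318). Grasping S.

Call:
step_arm --rows '[[[-0.004,-0.002,0,0],[0,0,-0.03,0],[0,0,-0.03,0],[0,0,-0.02,0],[0,0,0,0],[0,0,0,0]]]'

```text
clock: 21.0
tcp_pos: [0.4563, -0.0759, 0.0594]
orientation: [[0.992, 0.125, 0.031], [0.125, -0.992, 0.019], [0.033, -0.015, -0.999]]
ft_force: [0.1, 0.6, 0.1]
finger_gap: 0.0855
```

Call:
step_arm --rows '[[[-0.003,-0.002,0,0],[0,0,-0.02,0],[0,0,-0.018,0],[0,0,-0.01,0],[0,0,0,0],[0,0,0,0]]]'

```text
clock: 21.6
tcp_pos: [0.4561, -0.0789, 0.0153]
orientation: [[0.991, 0.127, 0.04], [0.126, -0.992, 0.016], [0.041, -0.011, -0.999]]
ft_force: [-0.1, -1.1, -0.0]
finger_gap: 0.0859
```

Call:
step_arm --rows '[[[-0.002,0.001,-0.005,0],[0,0,0,0],[0,0,0,0],[0,0,0,0],[0,0,0,0],[0,0,0,0],[0,0,0,0],[0,0,0,0]]]' --claw -1 --newtons 60

```text
clock: 22.4
tcp_pos: [0.4548, -0.078, 0.0123]
orientation: [[0.991, 0.127, 0.043], [0.127, -0.992, 0.015], [0.044, -0.01, -0.999]]
ft_force: [0.5, -0.3, 0.1]
finger_gap: 0.0314
```

Call:
step_arm --rows '[[[0,0,0.02,0],[0,0,0.03,0],[0,0,0.04,0],[0,0,0.04,0],[0,0,0,0]]]'

```text
clock: 22.9
tcp_pos: [0.453, -0.0776, 0.1453]
orientation: [[0.991, 0.127, 0.038], [0.126, -0.992, 0.017], [0.039, -0.012, -0.999]]
ft_force: [0.1, -0.8, -4.2]
finger_gap: 0.0313
```

Call:
step_arm --rows '[[[0.025,0.029,0,0],[0.025,0.029,0,0],[0.025,0.029,0,0],[0.025,0.029,0,0],[0.025,0.029,0,0],[0.025,0.029,0,0],[0.022,0.024,0,0],[0,0,0,0],[0,0,0,0]]]'

```text
clock: 23.8
tcp_pos: [0.627, 0.1293, 0.1356]
orientation: [[0.992, 0.124, 0.028], [0.124, -0.992, 0.016], [0.03, -0.012, -0.999]]
ft_force: [-0.0, -0.5, -2.2]
finger_gap: 0.0313
```

Call:
step_arm --rows '[[[0.001,0.002,0,0],[0,0,0,0],[0,0,-0.03,0],[0,0,-0.03,0],[0,0,-0.02,0],[0,0,0,0],[0,0,0,0]]]'

```text
clock: 24.5
tcp_pos: [0.6262, 0.1271, 0.0537]
orientation: [[0.992, 0.12, 0.028], [0.119, -0.993, 0.015], [0.03, -0.012, -0.999]]
ft_force: [-0.0, -0.2, -3.0]
finger_gap: 0.031
```

Call:
step_arm --rows '[[[0.002,0.003,0,0],[0,0,0,0],[0,0,-0.012,0],[0,0,-0.008,0],[0,0,0,0],[0,0,0,0]]]'

```text
clock: 25.1
tcp_pos: [0.6298, 0.1302, 0.0359]
orientation: [[0.992, 0.119, 0.034], [0.119, -0.993, 0.016], [0.035, -0.012, -0.999]]
ft_force: [-0.7, 0.5, -2.1]
finger_gap: 0.0313
```

Call:
step_arm --rows '[[[0,0,-0.006,0],[0,0,-0.005,0],[0,0,-0.003,0],[0,0,0,0]]]'

```text
clock: 25.5
tcp_pos: [0.6301, 0.1303, 0.0223]
orientation: [[0.992, 0.119, 0.035], [0.119, -0.993, 0.016], [0.036, -0.012, -0.999]]
ft_force: [-2.2, 0.6, 1.1]
finger_gap: 0.0309
```

Contact (+1.1 N at the expected height). Release, rise, go to XS at (.432,.093).

Call:
step_arm --rows '[[[0,0,0,0],[0,0,0,0],[0,0,0,0],[0,0,0,0],[0,0,0,0],[0,0,0.02,0],[0,0,0.03,0],[0,0,0.04,0],[0,0,0.03,0],[0,0,0,0]]]' --claw 1

```text
clock: 26.5
tcp_pos: [0.6298, 0.1302, 0.1456]
orientation: [[0.992, 0.119, 0.034], [0.119, -0.993, 0.016], [0.035, -0.012, -0.999]]
ft_force: [-0.0, -0.4, -0.1]
finger_gap: 0.0853
```

Call:
step_arm --rows '[[[-0.035,-0.006,0,0],[-0.035,-0.006,0,0],[-0.035,-0.006,0,0],[-0.035,-0.006,0,0],[-0.035,-0.006,0,0],[-0.018,-0.004,0,0],[0,0,0,0],[0,0,0,0]]]'

```text
clock: 27.3
tcp_pos: [0.4282, 0.0949, 0.1424]
orientation: [[0.992, 0.119, 0.032], [0.118, -0.993, 0.016], [0.034, -0.012, -0.999]]
ft_force: [0.3, 0.4, 0.3]
finger_gap: 0.0855
```

Run:
```python
from h import *
b=camera("side");cv2.imwrite("pics/g7.png",cv2.resize(b["color"][170:330,180:380],(750,600))[:,:,::-1])
for t in(45,60,70):print(fitcyl(b,.63,.13,.018,.01,.059,t),fitcyl(b,.432,.093,.013,0,.04,t))
```

```text
([0.6279, 0.1321], np.float64(0.76)) ([0.4315, 0.0928], np.float64(0.74))
([0.6282, 0.1303], np.float64(0.72)) ([0.4309, 0.0937], np.float64(0.77))
([0.6293, 0.1307], np.float64(0.59)) ([0.4311, 0.095], np.float64(0.8))
```

View pics/g7.png

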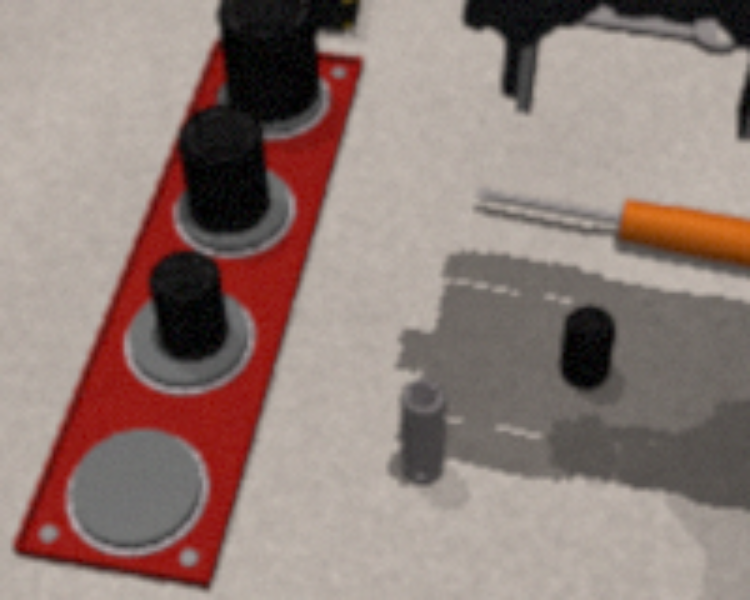

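S is centred: base at (192,335) against pad (190,338). XS at (588,345). Grasping it.

Call:
step_arm --rows '[[[0.003,-0.001,0,0],[0,0,-0.03,0],[0,0,-0.03,0],[0,0,-0.025,0],[0,0,0,0],[0,0,0,0]]]'

```text
clock: 27.95
tcp_pos: [0.4382, 0.0943, 0.0543]
orientation: [[0.992, 0.119, 0.037], [0.119, -0.993, 0.016], [0.038, -0.012, -0.999]]
ft_force: [-0.2, 0.7, 1.0]
finger_gap: 0.0853
```

Call:
step_arm --rows '[[[-0.006,-0.001,0,0],[0,0,0,0],[0,0,-0.02,0],[0,0,-0.015,0],[0,0,-0.006,0],[0,0,0,0],[0,0,0,0]]]'

```text
clock: 28.65
tcp_pos: [0.4356, 0.0935, 0.0182]
orientation: [[0.992, 0.12, 0.048], [0.119, -0.993, 0.017], [0.049, -0.011, -0.999]]
ft_force: [-0.3, -0.6, 0.9]
finger_gap: 0.0858
```

Call:
step_arm --rows '[[[-0.003,0,-0.007,0],[0,0,-0.003,0],[0,0,0,0]]]'

```text
clock: 28.95
tcp_pos: [0.433, 0.0936, 0.0089]
orientation: [[0.992, 0.12, 0.05], [0.119, -0.993, 0.017], [0.052, -0.011, -0.999]]
ft_force: [-0.1, -0.4, -0.4]
finger_gap: 0.0855
```

Call:
step_arm --rows '[[[0,0,0,0],[0,0,0,0],[0,0,0,0],[0,0,0,0],[0,0,0,0],[0,0,0,0],[0,0,0,0],[0,0,0,0]]]' --claw -1 --newtons 50

```text
clock: 29.75
tcp_pos: [0.4332, 0.0936, 0.0092]
orientation: [[0.992, 0.12, 0.051], [0.119, -0.993, 0.017], [0.052, -0.011, -0.999]]
ft_force: [-0.6, -0.2, 0.0]
finger_gap: 0.0003
```

Call:
step_arm --rows '[[[0,0,0.02,0],[0,0,0.03,0],[0,0,0.04,0],[0,0,0.04,0],[0,0,0,0]]]'

```text
clock: 30.25
tcp_pos: [0.4319, 0.0934, 0.143]
orientation: [[0.992, 0.119, 0.047], [0.119, -0.993, 0.017], [0.049, -0.011, -0.999]]
ft_force: [0.4, 0.2, 0.3]
finger_gap: 0.0004
```

The XS grasp missed. Looking.

Run:
```python
from h import *
b=camera("side");cv2.imwrite("pics/g8.png",cv2.resize(b["color"][170:330,220:420],(750,600))[:,:,::-1])
for n in("socket_xs_mid",):print([(round(r["p"],2),np.round(r["pixel"]).tolist(),onz(b,r["pixel"],.02)[:2].round(4).tolist()) for r in spotter.mark_of(n,b)[:5]])
for t in(45,60,70):print(fitcyl(b,.432,.093,.013,0,.04,t))
```

```text
[(0.55, [331.0, 262.0], [0.4402, 0.0969])]
([0.4305, 0.0936], np.float64(0.73))
([0.4307, 0.094], np.float64(0.77))
([0.4311, 0.0949], np.float64(0.81))
```

View pics/g8.png

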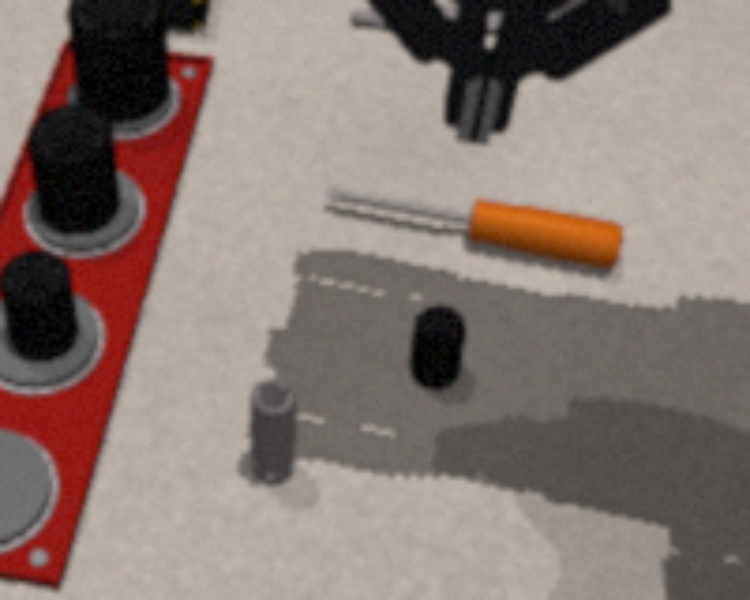

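Run:
```python
from h import *
s=arm.sense();b=camera("side");a=camera("top");print(s["tcp_pos"],"proj",proj(b,s["tcp_pos"]))
print(onz(b,[346.7,207.3],s["tcp_pos"][2]))
print("top",proj(a,s["tcp_pos"]))
q=proj(a,s["tcp_pos"]).astype(int)
cv2.imwrite("pics/g9.png",cv2.resize(a["color"][q[1]-50:q[1]+50,q[0]-70:q[0]+70],(700,500))[:,:,::-1])
```

```text
[0.43027788 0.09330185 0.13960642] proj [342.89073854 219.42223266]
[0.42872195 0.06416017 0.13960642]
top [205.87297792 289.41555593]
```

View pics/g9.png

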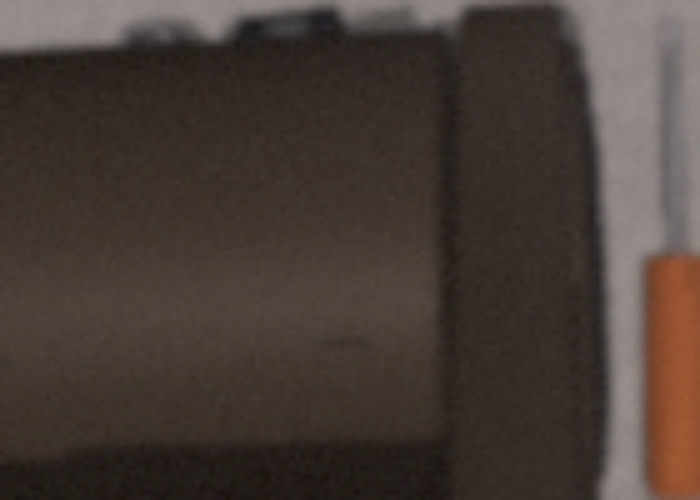

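The XS socket hasn't moved. The side view puts the fingertips at (346.7,207.3), while the reported TCP projects to (342.9,219.4). The real fingers therefore sit about 20 mm toward -y of where my positions assume. That also explains the short chord gaps on the other three. I'll shift XS pick and place by +0.021 in y.

Call:
step_arm --rows '[[[0,0.01,0,0],[0,0.01,0,0],[0,0,0,0],[0,0,0,0],[0,0,0,0],[0,0,-0.03,0],[0,0,-0.03,0],[0,0,-0.02,0],[0,0,0,0],[0,0,0,0]]]' --claw 1

```text
clock: 31.45
tcp_pos: [0.429, 0.1151, 0.0531]
orientation: [[0.992, 0.12, 0.034], [0.119, -0.993, 0.016], [0.035, -0.012, -0.999]]
ft_force: [-0.3, -0.3, -0.0]
finger_gap: 0.0856
```

Run:
```python
from h import *
s=arm.sense();b=camera("side");print(s["tcp_pos"])
cv2.imwrite("pics/g10.png",cv2.resize(b["color"][170:330,220:420],(750,600))[:,:,::-1])
```

```text
[0.42901629 0.11505332 0.05305612]
```

View pics/g10.png

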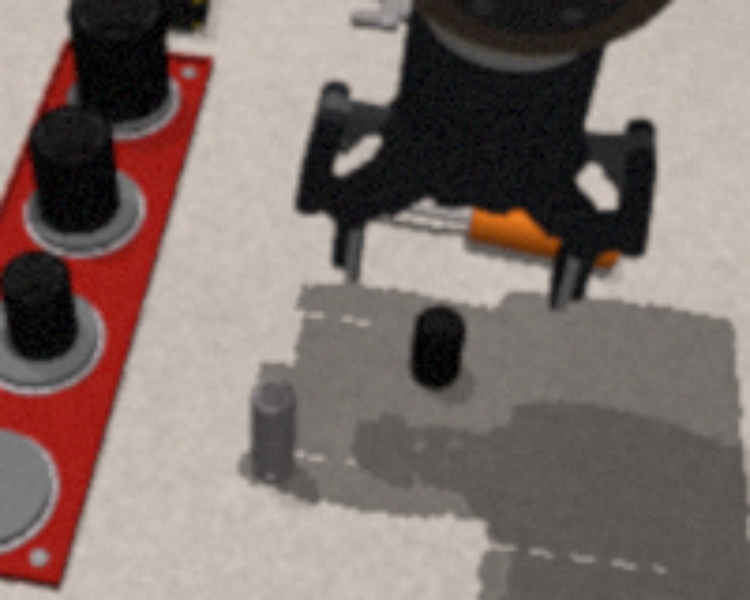

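Run:
```python
from h import *
b=camera("side")
for z in(.053,.06,.066,.072):print(z,onz(b,[341.3,247.3],z).round(4))
```

```text
0.053 [0.4265 0.0831 0.053 ]
0.06 [0.4262 0.0886 0.06  ]
0.066 [0.4259 0.0933 0.066 ]
0.072 [0.4257 0.0981 0.072 ]
```

Fingertip midpoint at (455,290) corresponds to y≈.093, matching XS. Descending.

Call:
step_arm --rows '[[[0.001,0,0,0],[0,0,-0.02,0],[0,0,-0.012,0],[0,0,-0.006,0],[0,0,0,0],[0,0,0,0]]]'

```text
clock: 32.15
tcp_pos: [0.4336, 0.1154, 0.0193]
orientation: [[0.992, 0.12, 0.045], [0.119, -0.993, 0.017], [0.047, -0.011, -0.999]]
ft_force: [-0.8, -0.3, -0.8]
finger_gap: 0.0851
```

Call:
step_arm --rows '[[[-0.002,-0.001,-0.007,0],[0,0,-0.003,0],[0,0,0,0]]]'

```text
clock: 32.45
tcp_pos: [0.432, 0.1144, 0.0098]
orientation: [[0.992, 0.12, 0.047], [0.119, -0.993, 0.017], [0.049, -0.011, -0.999]]
ft_force: [0.5, 0.2, -0.9]
finger_gap: 0.0848
```

Call:
step_arm --rows '[[[0,0,0,0],[0,0,0,0],[0,0,0,0],[0,0,0,0],[0,0,0,0],[0,0,0,0],[0,0,0,0],[0,0,0,0]]]' --claw -1

```text
clock: 33.25
tcp_pos: [0.4322, 0.1145, 0.0101]
orientation: [[0.992, 0.12, 0.048], [0.119, -0.993, 0.017], [0.049, -0.011, -0.999]]
ft_force: [0.0, -0.1, -0.6]
finger_gap: -0.0002
```

Call:
step_arm --rows '[[[0,0,0.02,0],[0,0,0.03,0],[0,0,0.04,0],[0,0,0.04,0],[0,0,0,0]]]'

```text
clock: 33.75
tcp_pos: [0.4309, 0.1142, 0.1439]
orientation: [[0.992, 0.12, 0.044], [0.119, -0.993, 0.017], [0.046, -0.011, -0.999]]
ft_force: [0.8, -0.2, -0.3]
finger_gap: 0.0
```

A second miss, and nothing moved. So the offset is probably in height: the fingertips sit about 33 mm above the reported TCP. That fits all four observations: slip-off on L, edge grip on S, miss on XS, and the image. I'll go back to y=.0935 and descend lower in small steps, watching force.

Call:
step_arm --rows '[[[0,-0.01,0,0],[0,-0.01,0,0],[0,0,0,0],[0,0,0,0],[0,0,0,0],[0,0,-0.03,0],[0,0,-0.03,0],[0,0,-0.03,0],[0,0,-0.02,0],[0,0,0,0],[0,0,0,0]]]' --claw 1

```text
clock: 34.85
tcp_pos: [0.4294, 0.0923, 0.0268]
orientation: [[0.992, 0.119, 0.039], [0.118, -0.993, 0.016], [0.04, -0.012, -0.999]]
ft_force: [0.5, -0.6, 0.5]
finger_gap: 0.0854
```

Run:
```python
from h import *
s=arm.sense();b=camera("side");print(s["tcp_pos"])
cv2.imwrite("pics/g11.png",cv2.resize(b["color"][170:330,220:420],(750,600))[:,:,::-1])
```

```text
[0.42941455 0.0922928  0.02680546]
```

View pics/g11.png

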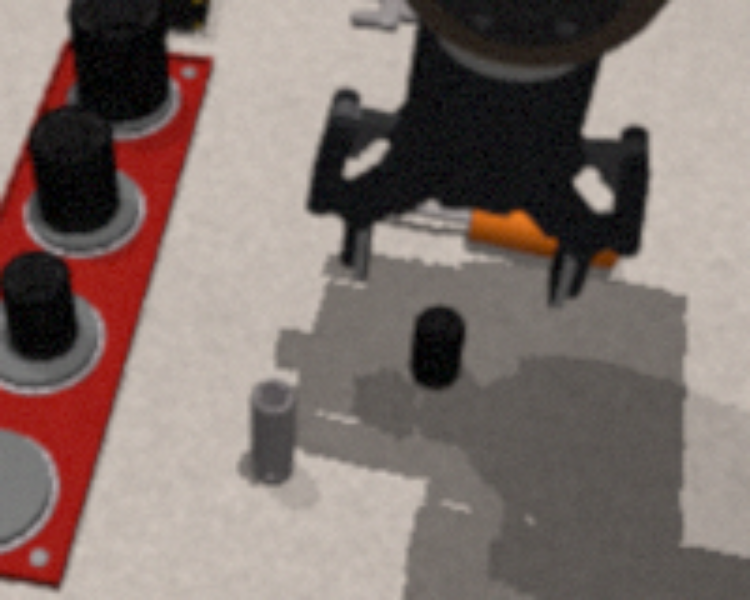

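Fingertips at (355,275) and (565,300) give z≈.065 while TCP reads .027, which confirms a height offset. Going lower in steps.

Call:
step_arm --rows '[[[0.001,0.001,-0.01,0],[0,0,-0.01,0],[0,0,-0.006,0],[0,0,0,0]]]'

```text
clock: 35.3
tcp_pos: [0.4321, 0.0936, 0.0012]
orientation: [[0.992, 0.119, 0.044], [0.119, -0.993, 0.017], [0.046, -0.011, -0.999]]
ft_force: [-0.6, 0.1, -0.1]
finger_gap: 0.0854
```

Call:
step_arm --rows '[[[0,0,-0.005,0],[0,0,-0.004,0],[0,0,0,0]]]'

```text
clock: 35.6
tcp_pos: [0.4322, 0.0936, -0.0084]
orientation: [[0.992, 0.119, 0.044], [0.119, -0.993, 0.017], [0.046, -0.011, -0.999]]
ft_force: [0.0, 0.1, -0.3]
finger_gap: 0.0851
```

Call:
step_arm --rows '[[[0,0,-0.004,0],[0,0,0,0],[0,0,0,0]]]'

```text
clock: 35.9
tcp_pos: [0.4322, 0.0936, -0.0127]
orientation: [[0.992, 0.119, 0.044], [0.119, -0.993, 0.017], [0.046, -0.011, -0.999]]
ft_force: [0.0, -0.0, -0.5]
finger_gap: 0.0853
```

Call:
step_arm --rows '[[[0,0,0,0],[0,0,0,0],[0,0,0,0],[0,0,0,0],[0,0,0,0],[0,0,0,0],[0,0,0,0],[0,0,0,0]]]' --claw -1

```text
clock: 36.7
tcp_pos: [0.4322, 0.0936, -0.0121]
orientation: [[0.992, 0.119, 0.045], [0.119, -0.993, 0.017], [0.047, -0.011, -0.999]]
ft_force: [-0.8, -0.8, 0.8]
finger_gap: 0.0242
```

Gripped (24 mm gap). Lifting and moving to the ratchet-end pad (.623,.2195).

Call:
step_arm --rows '[[[0,0,0.02,0],[0,0,0.03,0],[0,0,0.04,0],[0,0,0.04,0],[0,0,0,0]]]'

```text
clock: 37.2
tcp_pos: [0.431, 0.0934, 0.121]
orientation: [[0.992, 0.119, 0.041], [0.118, -0.993, 0.016], [0.043, -0.011, -0.999]]
ft_force: [0.2, -0.7, -1.3]
finger_gap: 0.0242
```

Call:
step_arm --rows '[[[0.035,0.015,0,0],[0.035,0.024,0,0],[0.035,0.024,0,0],[0.035,0.024,0,0],[0.035,0.024,0,0],[0.012,0.01,0,0],[0,0,0,0],[0,0,0,0]]]'

```text
clock: 38.0
tcp_pos: [0.6213, 0.2189, 0.113]
orientation: [[0.992, 0.118, 0.035], [0.117, -0.993, 0.015], [0.036, -0.011, -0.999]]
ft_force: [-0.7, -0.4, -0.5]
finger_gap: 0.024
```

Call:
step_arm --rows '[[[0,0,-0.03,0],[0,0,-0.03,0],[0,0,-0.025,0],[0,0,0,0],[0,0,0,0]]]'

```text
clock: 38.5
tcp_pos: [0.6172, 0.2154, 0.0255]
orientation: [[0.993, 0.116, 0.032], [0.115, -0.993, 0.014], [0.034, -0.01, -0.999]]
ft_force: [0.8, 0.3, -0.8]
finger_gap: 0.0243
```

Call:
step_arm --rows '[[[0,0,0,0],[0,0,-0.008,0],[0,0,-0.006,0],[0,0,0,0]]]'

```text
clock: 38.9
tcp_pos: [0.6183, 0.2151, 0.0145]
orientation: [[0.993, 0.115, 0.038], [0.115, -0.993, 0.015], [0.039, -0.011, -0.999]]
ft_force: [0.2, 0.1, -0.8]
finger_gap: 0.024
```

Call:
step_arm --rows '[[[0.004,0.004,0,0],[0,0,0,0],[0,0,-0.006,0],[0,0,-0.004,0],[0,0,-0.003,0],[0,0,0,0]]]'

```text
clock: 39.5
tcp_pos: [0.6229, 0.2198, 0.0007]
orientation: [[0.993, 0.116, 0.038], [0.115, -0.993, 0.015], [0.04, -0.011, -0.999]]
ft_force: [0.5, 0.0, -1.0]
finger_gap: 0.0242
```

Call:
step_arm --rows '[[[0,0,-0.003,0],[0,0,-0.001,0],[0,0,0,0]]]'

```text
clock: 39.8
tcp_pos: [0.6233, 0.2199, -0.002]
orientation: [[0.993, 0.116, 0.039], [0.115, -0.993, 0.016], [0.041, -0.011, -0.999]]
ft_force: [0.1, -0.5, -1.4]
finger_gap: 0.0241
```

Call:
step_arm --rows '[[[0,0,0,0],[0,0,0,0],[0,0,0,0],[0,0,0,0],[0,0,0,0],[0,0,0.02,0],[0,0,0.03,0],[0,0,0.04,0],[0,0,0.04,0],[0,0,0,0]]]' --claw 1

```text
clock: 40.8
tcp_pos: [0.6222, 0.2195, 0.1306]
orientation: [[0.993, 0.115, 0.036], [0.115, -0.993, 0.015], [0.038, -0.011, -0.999]]
ft_force: [1.0, 0.5, -0.8]
finger_gap: 0.0855
```

Call:
step_arm --rows '[[[-0.03,0.02,0.01,0],[-0.03,0.03,0.01,0],[-0.03,0.03,0.01,0],[-0.03,0.03,0.01,0],[-0.03,0.03,0.01,0],[-0.03,0.03,0,0],[-0.03,0.03,0,0],[-0.03,0.03,0,0],[-0.03,0.03,0,0],[-0.02,0.03,0,0],[-0.02,0.03,0,0],[0,0,0,0]]]'

```text
clock: 42.0
tcp_pos: [0.298, 0.5481, 0.1788]
orientation: [[0.993, 0.112, 0.037], [0.111, -0.994, 0.015], [0.038, -0.011, -0.999]]
ft_force: [1.2, -0.9, -0.0]
finger_gap: 0.0849
```

Run:
```python
from h import *
b=camera("side");a=camera("top")
cv2.imwrite("pics/g12.png",np.hstack([cv2.resize(a["color"][120:270,60:260],(400,300)),cv2.resize(b["color"][160:360,170:370],(400,400))[:300]])[:,:,::-1]) if 0 else cv2.imwrite("pics/g12.png",np.hstack([cv2.resize(a["color"][110:310,70:330],(400,308)),cv2.resize(b["color"][160:360,150:410],(400,308))])[:,:,::-1])
G=dict(xs=(.623,.2195),s=(.6305,.131),m=(.638,.041),l=(.6455,-.048))
for n,(x,y) in G.items():
    print(n,[fitcyl(c,x,y,R[n][0],.01,.01+R[n][1],t) for c in(a,b) for t in(45,60)])
for n in("ratchet_head","chrome_socket_mid"):
    print(n,[onz(c,r["pixel"],Z[n])[:2].round(4) for c in(a,b) for r in spotter.mark_of(n,c)[:1]])
print(arm.sense()["tcp_pos"])
```

```text
xs [([0.6227, 0.2174], np.float64(0.65)), ([0.6225, 0.2187], np.float64(0.59)), ([0.6235, 0.2194], np.float64(0.7)), ([0.6321, 0.2064], np.float64(0.51))]
s [([0.6282, 0.1291], np.float64(0.67)), ([0.6415, 0.1374], np.float64(0.49)), ([0.6279, 0.1319], np.float64(0.76)), ([0.6292, 0.1307], np.float64(0.59))]
m [([0.6428, 0.0431], np.float64(0.86)), ([0.6431, 0.0432], np.float64(0.58)), ([0.6415, 0.0401], np.float64(0.71)), ([0.6416, 0.0421], np.float64(0.6))]
l [([0.6469, -0.0493], np.float64(0.85)), ([0.6473, -0.0497], np.float64(0.64)), ([0.644, -0.0423], np.float64(0.69)), ([0.6439, -0.0424], np.float64(0.67))]
ratchet_head [array([0.6214, 0.3094]), array([ 0.6505, -0.0624])]
chrome_socket_mid [array([0.4969, 0.1696]), array([0.4928, 0.1736])]
[0.30149552 0.54455763 0.1794446 ]
```

View pics/g12.png

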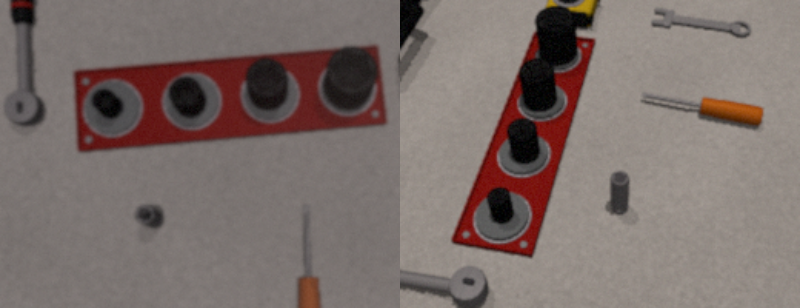

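All four sockets are upright, in order, and within about 5 mm of the pad centres. The chrome socket and ratchet are where they started. Handing in.

```bash
python3 -c "
from station import arm
print(arm.sense()['clock'],arm.job_done())"
```

```text
the job is handed in; nothing more can be done
42.3 None
```

The four black sockets stand mouth up on the tray in order of size, smallest on the pad beside the ratchet. I handed the job in at about 42 s; it reported no verdict.

**Last checks (top and side cameras):**
- **Placing:** the best silhouette fits put each socket about 0–5 mm from its pad centre, with the tool clear of everything. Two of the 16 fits (XS and S, at the looser threshold) were about 13–16 mm off. I discounted them because their overlap was poor (0.49–0.51) and the pictures show both sockets centred.
- **Ratchet:** the top view puts the head at (.621,.309), against (.622,.313) at the start. In the side view the detector reported a point on the tray instead. I treated that as a false hit, since the ratchet is plainly visible in its old place.
- **Chrome socket:** it is upright, and found within about 5 mm of its starting place.

**What went wrong on the way:**
- **Largest socket:** the first grasp slipped off its rim and tipped it briefly. It settled back upright and I regrasped it lower.
- **Smallest socket:** two grasps closed above it without moving it. I first took this for a sideways offset, which was wrong. The fingertips stand roughly 25–35 mm above the reported TCP height, and going lower by that much gave a firm grip.
- **Tool tilt:** the tool leaned up to about 3 degrees during the job, and the row commands cannot correct that. The sockets show no visible lean.

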